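Key on the bench power box

TASK

Take the key with the flat bar-shaped head out of the wooden key block, push it fully home into the key switch on top of the grey power box, then turn it clockwise (seen from above) all the way to its stop to switch the box on, and leave the key standing there. Leave the round-headed key in the block and do not disturb the white bottle or the screwdriver.

Things in the scene. Friction and masses are not known exactly. Their poses are not given: they have to be found in the camera images.
- bar_key: Loose 35 g isolator key. Black head: flat upright bar 40 (x) x 10 (y) mm, 3 to 37 mm above the origin; under it a round collar 22 mm across, 4 mm thick; under that a steel blade 14 (x) x 4.6 (y) mm, 24 mm long, tip rounded. Origin: centre of the collar's underside, z up. Fits the switch either way round (half-turn symmetric). Starts upright in a slot of the key block, collar resting on the block.
- knob_key: The other key, a bystander: same collar and blade, but the head is a round knob 26 mm across, upright cylinder, up to 36 mm above the origin. Origin as for the bar key. It stands in the other slot of the key block.
- keyblock: Fixed wooden block 150 (x) x 60 (y) x 40 (z) mm; origin: centre of its underside. Two upright slots, each 16.5 (x) x 7 (y) mm and 30 mm deep, at x = -37 and +37 mm, hold one key each, collar on the block's top, flat sides of the bar head facing +-y. Which key is in which slot varies.
- powerbox: Fixed grey steel box 130 (x) x 190 (y) x 70 (z) mm; origin: centre of its underside. The key switch is in its top at x = 0, y = -35 mm, with a black bezel ring 58 mm across, 3 mm high. Two brass binding posts, 16 mm high, stand on the top at x = -30 and +30, y = 65 mm.
- slot_mouth (a point): Centre of the mouth of the switch's slot, on the flat top of its round steel rotor (36 mm across), 75 mm above the table. z up; x along the slot's long side, turning with the rotor. The slot is 16.5 (x) x 7 (y) mm, 29 mm deep: about 1.2 mm of play on each side of the blade. A key is fully home when its collar rests on the rotor, its origin then at this point.
- rotor (a joint): Angle of the switch's rotor, rad: 0 is off; it grows clockwise seen from above; the hard stop at 1.3 is on. It starts within 0.15 of off. Turning takes about 0.08 N m, no spring: it stays where it is left. The key can twist about 0.17 rad either side of the slot before it drives the rotor.
- spray_can: Bystander: white plastic bottle 60 mm across, 150 mm tall, loose; origin: centre of its underside.
- screwdriver: Bystander: screwdriver lying on the table, loose, beyond the power box and the key block; origin near its middle.

How it is judged:
By the outcome, as a careful person would: the job done as asked, in the order asked, and still so for the second after the job is handed in, with the robot touching nothing.
It also fails if it takes over 48 s, if anything falls off the work surface, if the arm or the gripper's body presses on something with over 40 N, if the wrist force passes 120 N, or if a joint passes its speed limit or range.

ROBOT

A 6-joint arm with a two-finger parallel gripper is mounted at the origin on the work surface. World frame = base frame: x ahead of the robot, y to its left, z up, the work surface at z = 0. Lengths are in mm, angles in rad, forces in N, time in s.
With the tool pointing down it reaches from about 400 to 925 mm from the base axis. Payload 12.5 kg.
Tool frame: the origin (TCP) lies on the front face of the gripper's body, between the roots of the fingers; the fingertips stand 78 mm ahead of it and the grasp point (between the pads) lies 59 mm ahead of it (env.nose_length is the distance from the TCP to the fingertips, in mm); z points along the fingers, y is the line along which they close (so a half turn about z gives the same grasp; the last joint's range is limited). The gripper opens to 95 mm and grips with 3 to 60 N. Pads are 20 mm wide; open, the fingers measure 119 mm over their backs; the gripper's body (75 mm by 180 mm) begins 59 mm behind the grasp point.
Start: joints at [1.041, 0.491, 1.559, -0, 1.092, -0.106], TCP at [256.999, 569.727, 292.261] pointing down, gripper open.
Joint ranges: [-3.1, 3.1], [-0.84, 2.19], [0.05, 2.79], [-1.13, 4.28], [0.06, 2.93], [-2.69, 2.69]. Speed limits (rad/s): [2.22, 2.22, 2.79, 3.14, 3.14, 3.14].

INTERFACE

Orientations are given as [roll, pitch, yaw] about the fixed x, y, z axes, in that order (R = Rz(yaw) Ry(pitch) Rx(roll)).
In Python, from cell import env gives the robot as it stands.
- The arm moves only by the tool jog_arm, never from a script. Its argument "motion" is a list of rows, each a list of 7 numbers: the turn, a rotation vector about the tool's x, y, z in degrees, then the shift along the tool's x, y, z in mm, then the finger opening in mm, from 0 to 95.1. In form: [[wx, wy, wz, x, y, z, hand], ...]. A call has 1 to 10 rows; each row shifts and turns the commanded pose from where the row before left it, along the tool's axes as they then stand; what a row does not reach is not made up. A row lasts 1/8 s, in which the tool goes at most 62.5 mm and 10.7 degrees, less where a joint would pass 70% of its speed; a pose out of reach is approached as far as the arm can. A call is refused whole if a number of a shift passes 62.5 or a number of a turn 10.7, either way. A call with a gripper value outside its range is refused whole. The fingers move at their own pace and stop on an object; the grip force is fixed at half the most. Time passes only in rows, so rows that do not move let the fingers close. It gives the time, the measured TCP pose, the force, the opening and the grip force at its end, in the units of the state.
- env.state(): the state, without advancing time (a new reading comes with each control period).
- env.read_camera(name): name is "scene" or "top" or "wrist"; returns a dict with "color" (384x512x3 uint8, red, green, blue), "z_map" (384x512 float32, mm along the optical axis (not along the pixel's ray), 0 where there is no reading), "camera_matrix" (3x3 intrinsics, pixels), "world_to_cam" (4x4, takes a point from world to camera coordinates). Camera axes: x right, y up, looking along -z (the intrinsics and any distortion apply to the point x, -y, -z); pixel columns grow to the right and rows downward; lengths in mm; the calibration is good to about 2 mm. A picture is of the moment at which its call begins.
- env.job_done(): hands the job in; it is judged then, once.
Trained networks look in the newest picture that a camera, given by its name, has taken for a name from the list of things; names that differ only in an ending like _2 or _b are one class to them, and where a whole thing is asked for, a point or a joint stands for the part that bears it (a point fixed in the world has none). Each returns a list of dicts, best first, with "score" (0 to 1); they miss things now and then, are a little off and sometimes report something else, mostly with a low value. They report only what shows in the picture. A call takes as long as a camera call.
- env.recognise(camera, thing): "location" ([column, row] in pixels, amid what is visible of it).
The state is a dict: "t": time; "joints": joint angles; "qvel": joint speeds; "tau": joint torques, N m; "eef_pos": TCP position; "tcp_rot": TCP orientation; "ft_force": force on the tool from outside, world axes, zero at the start; "moment": the same for the moment, N m; "opening": opening from 0.0 (shut) to 1.0 (fully open); "grip_force": force on a finger pad.
Only numpy, scipy, OpenCV 4.12 (cv2) and the standard library are available. Lean on these libraries where they do the work, as an engineer would, in place of code of your own. Each camera call takes 0.05 s, during which the arm holds its last target. There are 200 camera calls.

## Working session

There is one attempt and no reset: what is moved stays moved. The work goes in short steps, Python scripts to look and compute and a tool call to move; the robot and the scene stay as the last step left them, time stands still between calls to the robot, and variables do not carry over. Pictures are saved under pics/ and viewed, at most 10 in all, crops included, and the job is handed in when it is done.

Besides the shell and the picture viewer there is one more tool, called after "Request:" as name([rows], argument=value, ...), one row to a line, values as JSON. jog_arm: Moves the arm, as the interface text tells. Its arguments: {"type":"object","properties":{"motion":{"type":"array"}},"required":["motion"]}

```bash
mkdir -p pics
cat > h.py <<'E'
from cell import env
import numpy as np, cv2
np.set_printoptions(precision=2,suppress=True)
def cloud(c):
    K=c["camera_matrix"];z=c["z_map"].astype(float);h,w=z.shape
    u,v=np.meshgrid(np.arange(w),np.arange(h))
    P=np.stack([(u-K[0,2])/K[0,0]*z,-(v-K[1,2])/K[1,1]*z,-z],-1)
    T=np.linalg.inv(c["world_to_cam"])
    return P@T[:3,:3].T+T[:3,3]
def save(c,n,crop=None,s=1):
    im=c["color"][:,:,::-1]
    if crop: im=im[crop[1]:crop[3],crop[0]:crop[2]]
    cv2.imwrite("pics/"+n,cv2.resize(im,None,fx=s,fy=s,interpolation=cv2.INTER_CUBIC))
E
python3 - <<'E'
from h import *
st=env.state();print(st["t"],st["eef_pos"],st["tcp_rot"],st["opening"])
c=env.read_camera("top");save(c,"top.png",s=1.5);W=cloud(c)
np.save("top.npy",W)
for n in ["bar_key","knob_key","keyblock","powerbox","slot_mouth","spray_can","screwdriver"]:
    for r in env.recognise("top",n)[:2]:
        u,v=np.round(r["location"]).astype(int);print(n,r["score"],u,v,W[v,u])
E
```

```text
0.0 [256.9  569.58 291.64] [-3.14 -0.    2.72] 1.0024682571123702
bar_key 0.47 362 198 [ 593.12 -143.56   52.08]
knob_key 0.43 373 227 [ 523.08 -160.75   75.45]
keyblock 0.58 363 214 [ 553.98 -147.59   41.25]
powerbox 0.77 245 229 [522.   143.04  68.77]
slot_mouth 0.7 262 226 [527.88 102.43  45.83]
spray_can 0.89 114 193 [610.72 443.2  112.64]
screwdriver 0.74 289 128 [776.82  29.78  27.27]
```

View pics/top.png

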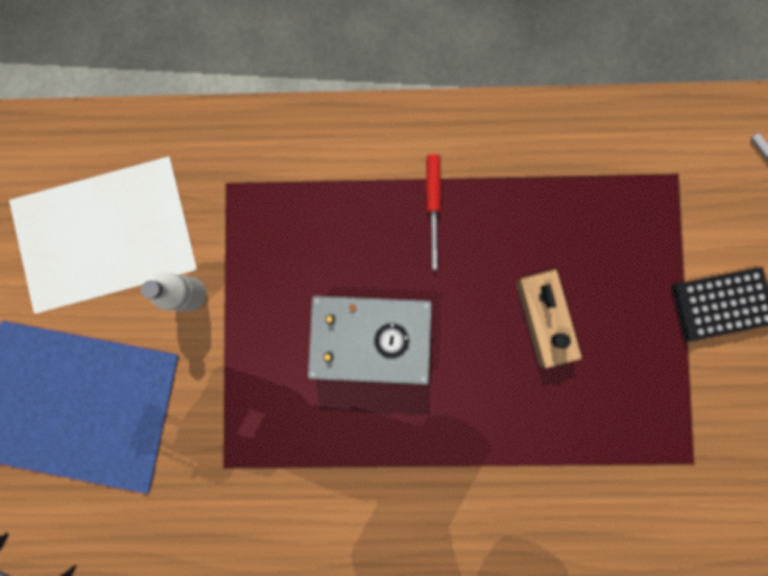

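The picture (1.5× scale) shows the bar key at about (547,296), the far slot of the block. The knob key is at (560,340) and the switch at (391,340), with its slot roughly along world x.

```bash
python3 - <<'E'
from h import *
W=np.load("top.npy")
def rect(m):
    p=W[m][:,:2].astype(np.float32);print(len(p),cv2.minAreaRect(p),np.median(W[m][:,2]))
X,Y,Z=W[...,0],W[...,1],W[...,2]
a=(X>450)&(X<660)&(Y>-230)&(Y<-70)
rect(a&(Z>32)&(Z<48))
k=a&(Z>55);p=W[k];rect(k)
for s in (p[:,0]>555,p[:,0]<=555): print("key",s.sum(),np.median(p[s],0),p[s].min(0),p[s].max(0))
b=(X>430)&(X<630)&(Y>20)&(Y<260)
rect(b&(Z>62)&(Z<78))
# sharper: colour-based slot/bezel in top view
E
python3 - <<'E'
from h import *
c=env.read_camera("scene");W=cloud(c);save(c,"scene.png",s=1.5)
X,Y,Z=W[...,0],W[...,1],W[...,2]
for nm,m in (("block",(X>450)&(X<660)&(Y>-230)&(Y<-70)&(Z>32)&(Z<48)),("box",(X>430)&(X<630)&(Y>20)&(Y<260)&(Z>62)&(Z<78)),("key",(X>555)&(X<660)&(Y>-230)&(Y<-70)&(Z>55)&(Z<95))):
    p=W[m]
    if len(p): print(nm,len(p),cv2.minAreaRect(p[:,:2].astype(np.float32)),np.median(p,0))
E
```

```text
1275 ((558.0762939453125, -157.74447631835938), (150.05636596679688, 61.28477478027344), 13.853113174438477) 39.819796495407445
225 ((562.4409790039062, -159.65948486328125), (105.49549102783203, 24.121234893798828), 8.766339302062988) 74.91731130245262
key 107 [ 594.19 -146.88   74.85] [ 575.27 -155.86   55.19] [ 613.67 -140.19   80.56]
key 118 [ 522.95 -163.73   75.17] [ 510.56 -177.36   55.66] [ 534.8  -153.56   79.31]
4192 ((528.3828735351562, 140.20147705078125), (190.56863403320312, 130.3900146484375), 86.84709167480469) 70.40642637115417
block 1320 ((559.0501098632812, -156.59954833984375), (152.8497314453125, 60.45700454711914), 13.921783447265625) [ 569.   -156.73   39.81]
box 3298 ((528.50390625, 141.25753784179688), (191.74893188476562, 135.59645080566406), 86.66231536865234) [535.28 135.53  70.16]
key 117 ((595.673095703125, -147.8895263671875), (40.3784065246582, 10.423160552978516), 12.92773151397705) [ 598.53 -148.13   75.17]
```

View pics/scene.png

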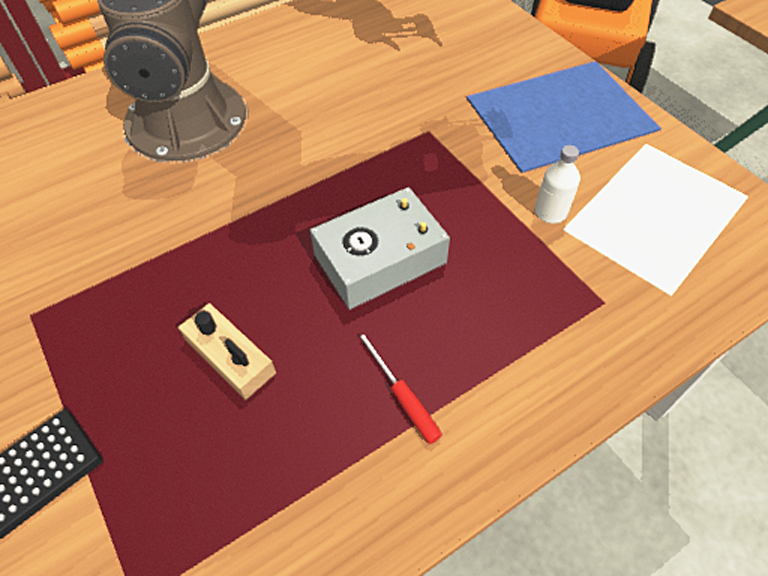

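Request:
jog_arm([
  [0,0,0,-33.4,-28.7,0,60],
  [0,0,0,-33.4,-28.7,0,60],
  [0,0,0,-33.4,-28.7,0,60],
  [0,0,0,-33.4,-28.7,0,60],
  [0,0,0,-33.4,-28.7,0,60],
  [0,0,0,-33.4,-28.7,0,60],
  [0,0,0,-33.4,-28.7,0,60],
  [0,0,0,-33.4,-28.7,0,60],
  [0,0,0,-33.4,-28.7,0,60],
  [0,0,0,-33.4,-28.7,0,60],
])

```text
t: 1.7
eef_pos: [443.9, 169.4, 292.4]
tcp_rot: [3.141, 0.0, 2.718]
ft_force: [-0.1, 0.8, -0.5]
opening: 0.63
grip_force: 0.0
```

Request:
jog_arm([
  [0,0,0,-33.4,-28.7,0,60],
  [0,0,0,-33.4,-28.7,0,60],
  [0,0,0,-33.4,-28.7,0,60],
  [0,0,0,-33.4,-28.7,0,60],
  [0,0,0,-33.4,-28.7,0,60],
  [0,0,0,-33.4,-28.7,0,60],
  [0,0,0,-33.4,-28.7,0,60],
  [0,0,0,-33.4,-28.7,0,60],
])

```text
t: 2.7
eef_pos: [593.0, -149.8, 292.3]
tcp_rot: [3.141, 0.0, 2.718]
ft_force: [0.5, 1.1, 0.3]
opening: 0.63
grip_force: 0.0
```

Request:
jog_arm([
  [0,0,-9.5,0,0,18,60],
  [0,0,-9.5,0,0,18,60],
  [0,0,-9.5,0,0,18,60],
  [0,0,-9.6,0,0,18,60],
  [0,0,0,0,0,0,60],
  [0,0,0,0,0,0,60],
])

```text
t: 3.45
eef_pos: [592.8, -148.5, 220.9]
tcp_rot: [-3.141, 0.001, -2.904]
ft_force: [0.2, 0.5, 0.5]
opening: 0.635
grip_force: 0.0
```

```bash
cat > look.py <<'E'
from h import *
st=env.state();print(st["t"],st["eef_pos"],np.degrees(st["tcp_rot"]),st["opening"],st["joints"])
c=env.read_camera("wrist");W=cloud(c)
X,Y,Z=W[...,0],W[...,1],W[...,2]
E
python3 - <<'E'
from look import *
save(c,"w1.png",s=1.5)
k=(abs(X-594)<35)&(abs(Y+148)<30)&(Z>66)&(Z<90)
p=W[k];print(len(p),cv2.minAreaRect(p[:,:2].astype(np.float32)),np.median(p,0))
m=(X>450)&(X<660)&(Y>-230)&(Y<-70)&(Z>32)&(Z<46)
print(cv2.minAreaRect(W[m][:,:2].astype(np.float32)))
E
```

```text
3.45 [ 592.84 -148.46  220.9 ] [-179.98    0.04 -166.39] 0.6352978932716742 [-0.35  0.55  1.67  0.    0.92 -2.16]
487 ((593.2564086914062, -148.34201049804688), (39.0437126159668, 8.90238094329834), 13.651214599609375) [ 591.74 -148.64   76.44]
((558.671142578125, -156.91778564453125), (149.8181915283203, 60.172515869140625), 13.86225700378418)
```

View pics/w1.png

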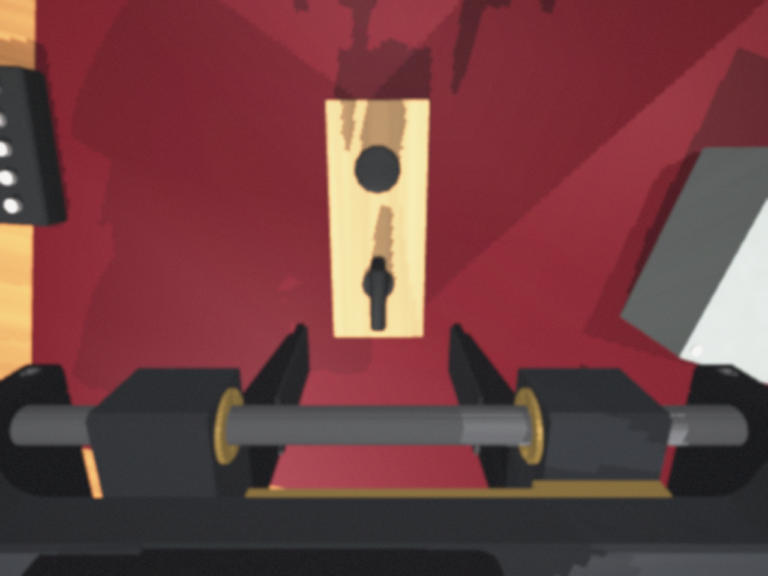

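The key sits at (378,290) in the wrist image, midway between the fingers, and measures (593.3,-148.4), yaw 13.7°. The tool is lined up, so I'll descend and grip.

Request:
jog_arm([
  [0,0,0,-0.5,0,24,60],
  [0,0,0,0,0,24,60],
  [0,0,0,0,0,24,60],
  [0,0,0,0,0,16,60],
  [0,0,0,0,0,7.5,60],
  [0,0,0,0,0,0,30],
  [0,0,0,0,0,0,0],
  [0,0,0,0,0,0,0],
  [0,0,0,0,0,0,0],
  [0,0,0,0,0,0,0],
])

```text
t: 4.75
eef_pos: [593.1, -148.3, 124.9]
tcp_rot: [-3.142, 0.0, -2.9]
ft_force: [-1.1, 0.3, 0.1]
opening: 0.164
grip_force: 0.0
```

Request:
jog_arm([
  [0,0,0,0,0,0,0],
  [0,0,0,0,0,0,0],
  [0,0,0,0,0,0,0],
])

```text
t: 5.12
eef_pos: [593.1, -148.3, 124.8]
tcp_rot: [3.142, 0.0, -2.9]
ft_force: [0.4, -0.6, 1.2]
opening: 0.103
grip_force: 30.0
```

Request:
jog_arm([
  [0,0,0,0,0,-5,0],
  [0,0,0,0,0,-10,0],
  [0,0,0,0,0,-20,0],
  [0,0,0,0,0,-20,0],
  [0,0,0,0,0,-20,0],
  [0,0,0,0,0,-20,0],
  [0,0,0,-5.4,31.4,0,0],
  [0,0,0,-5.4,31.4,0,0],
  [0,0,0,-5.4,31.4,0,0],
  [0,0,0,-5.4,31.4,0,0],
])

```text
t: 6.38
eef_pos: [583.9, -20.2, 220.5]
tcp_rot: [-3.141, 0.001, -2.9]
ft_force: [0.0, -0.4, -0.8]
opening: 0.101
grip_force: 30.0
```

Request:
jog_arm([
  [0,0,0,-5.4,31.4,0,0],
  [0,0,0,-5.4,31.4,0,0],
  [0,0,0,-5.4,31.4,0,0],
  [0,0,0,-5.4,31.4,0,0],
  [0,0,8.5,0,0,0,0],
  [0,0,8.5,0,0,0,0],
  [0,0,0,0,0,0,0],
  [0,0,0,0,0,0,0],
])

```text
t: 7.38
eef_pos: [575.0, 105.9, 220.1]
tcp_rot: [3.142, 0.0, 3.089]
ft_force: [0.0, -0.3, -0.2]
opening: 0.105
grip_force: 30.0
```

Run:
```python
from look import *
save(c,"w2.png",s=1.5)
np.savez("w2.npz",W=W,col=c["color"],K=c["camera_matrix"],T=c["world_to_cam"])
print(st["opening"],env.recognise("wrist","slot_mouth")[:2],env.recognise("wrist","bar_key")[:2])
T=np.linalg.inv(c["world_to_cam"]);print(T[:3,3])
```

```text
7.375 [575.01 105.88 220.06] [180.     0.02 177.  ] 0.10461617400422657 [ 0.07  0.52  1.74  0.    0.89 -1.45]
0.10461617400422657 [{'location': [248.6, 140.0], 'score': 0.79}] [{'location': [254.2, 236.5], 'score': 0.86}]
[492.68 110.22 312.48]
```

View pics/w2.png

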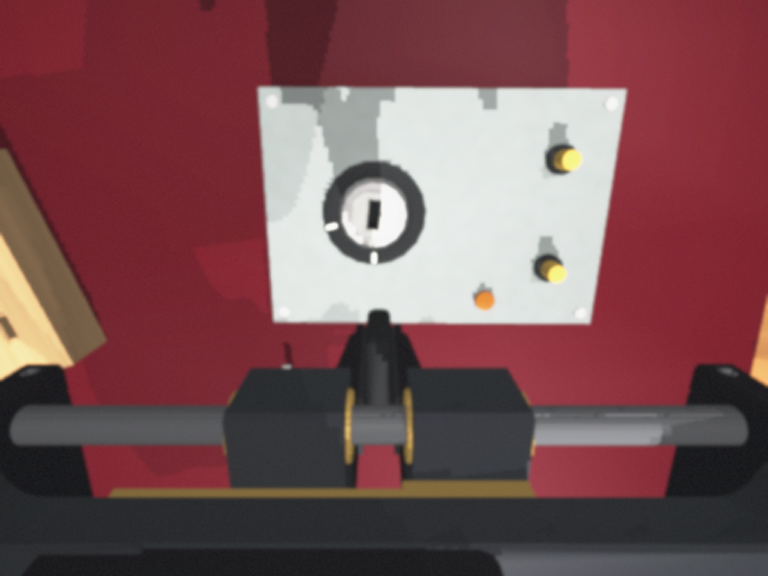

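```bash
cat > slot.py <<'E'
from h import *
def proj(uv,K,T,z):
    uv=np.atleast_2d(uv).astype(float);d=np.c_[(uv[:,0]-K[0,2])/K[0,0],-(uv[:,1]-K[1,2])/K[1,1],-np.ones(len(uv))]
    M=np.linalg.inv(T);d=d@M[:3,:3].T;o=M[:3,3];return (o+d*((z-o[2])/d[:,2])[:,None])[:,:2]
def warp(col,K,T,z,c,half=40,s=6):
    # rectified patch of plane z: +x up, +y left, s px/mm
    g=np.array([[c[0]+half,c[1]+half,z],[c[0]+half,c[1]-half,z],[c[0]-half,c[1]-half,z],[c[0]-half,c[1]+half,z]])
    P=g@T[:3,:3].T+T[:3,3];uv=np.c_[K[0,0]*P[:,0]/-P[:,2]+K[0,2],K[1,1]*-P[:,1]/-P[:,2]+K[1,2]]
    n=2*half*s;H=cv2.getPerspectiveTransform(uv.astype(np.float32),np.float32([[0,0],[n,0],[n,n],[0,n]]))
    return cv2.warpPerspective(col,H,(n,n),flags=cv2.INTER_CUBIC)
E
python3 - <<'E'
from slot import *
d=np.load("w2.npz");W=d["W"];c0=np.array([526.4,105.6])
g=cv2.cvtColor(d["col"],cv2.COLOR_RGB2GRAY)
for z,nm in ((75,"rotor"),(73,"bezel")):
    im=warp(g,d["K"],d["T"],z,c0)
    xy=lambda q:(c0[0]+40-q[1]/6,c0[1]+40-q[0]/6)
    _,b=cv2.threshold(im,95,255,cv2.THRESH_BINARY_INV)
    cs,_=cv2.findContours(b,cv2.RETR_LIST,cv2.CHAIN_APPROX_NONE)
    for q in cs:
        a=cv2.contourArea(q)/36
        if 40<a<4000:
            r=cv2.minAreaRect(q);e=cv2.fitEllipse(q);print(nm,round(a),"rect",np.array(xy(r[0])),np.array(r[1])/6,r[2],"ell",np.array(xy(e[0])),np.array(e[1])/6,e[2])
    cv2.imwrite(f"pics/r_{nm}.png",im)
m=(abs(W[...,2]-70)<4)&(abs(W[...,0]-526)<100)&(abs(W[...,1]-140)<125)
print(cv2.minAreaRect(W[m][:,:2].astype(np.float32)))
E
```

```text
rotor 68 rect [526.48 105.75] [ 5.24 14.5 ] 8.91492748260498 ell [526.35 105.66] [ 5.41 17.58] 9.46718978881836
rotor 1049 rect [525.68 105.73] [54.39 54.2 ] 2.6630008220672607 ell [525.69 105.92] [49.64 50.65] 153.75186157226562
bezel 69 rect [526.74 105.72] [ 5.27 14.63] 8.841814994812012 ell [526.63 105.62] [ 5.45 17.69] 9.314725875854492
bezel 1067 rect [525.95 105.7 ] [54.8  54.67] 2.726310968399048 ell [525.98 105.88] [50.04 51.09] 153.8705291748047
((528.5857543945312, 141.095703125), (190.8673858642578, 130.61155700683594), 86.90943908691406)
```

View pics/r_rotor.png

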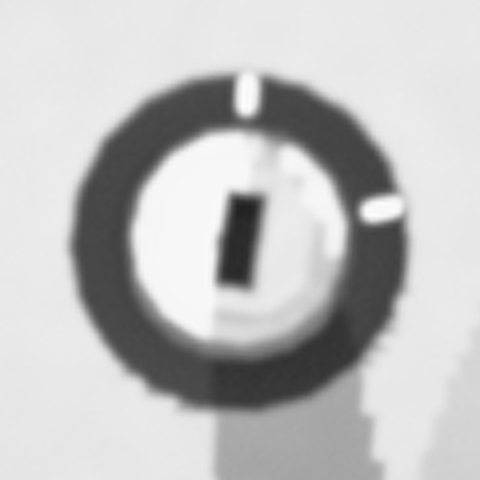

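The rectified patch shows the slot at about (240,241) px, i.e. (526.4,105.7) mm, tilted 8.9° clockwise. The box yaw is -3.1°, so the rotor is at about 0.1 rad, which fits the given start range.

Request:
jog_arm([
  [0,0,5.9,0,0,0,0],
  [0,0,0,16.2,-2.6,0,0],
  [0,0,0,16.2,-2.6,0,0],
  [0,0,0,16.1,-2.6,0,0],
  [0,0,0,0,0,16,0],
  [0,0,0,0,0,16,0],
  [0,0,0,0,0,0,0],
  [0,0,0,0,0,0,0],
])

```text
t: 8.52
eef_pos: [526.3, 105.9, 187.4]
tcp_rot: [-3.142, -0.0, 2.983]
ft_force: [-0.2, -0.7, -0.3]
opening: 0.105
grip_force: 30.0
```

Run:
```python
from look import *
save(c,"w3.png",s=1.5)
s=env.read_camera("scene");r=env.recognise("scene","bar_key")[:1];print(r)
save(s,"s3.png",crop=(190,110,310,210),s=6)
```

```text
8.525 [526.26 105.9  187.41] [-180.     -0.02  170.92] 0.10459502761303145 [ 0.08  0.5   1.88  0.    0.75 -1.34]
[{'location': [372.1, 125.0], 'score': 0.74}]
```

View pics/s3.png

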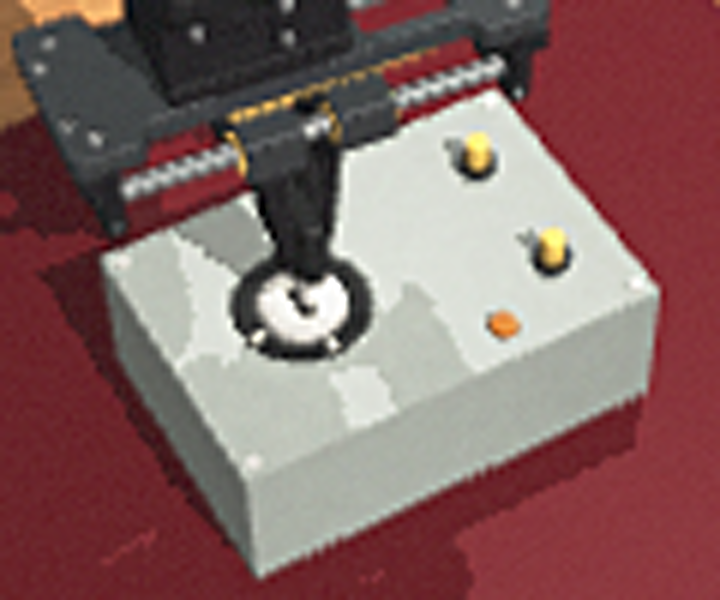

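The scene crop shows the blade tip just above the slot, at about (300,290). I'll go down slowly and watch the force.

Request:
jog_arm([
  [0,0,0,0.3,0,2,0],
  [0,0,0,0,0,2,0],
  [0,0,0,0,0,2,0],
  [0,0,0,0,0,0,0],
])

```text
t: 9.18
eef_pos: [525.5, 106.0, 181.5]
tcp_rot: [3.142, -0.0, 2.983]
ft_force: [-0.2, -0.9, -0.9]
opening: 0.105
grip_force: 30.0
```

Request:
jog_arm([
  [0,0,0,0,0,2,0],
  [0,0,0,0,0,2,0],
  [0,0,0,0,0,2,0],
  [0,0,0,0,0,0,0],
])

```text
t: 9.68
eef_pos: [525.6, 106.0, 175.6]
tcp_rot: [3.142, -0.0, 2.983]
ft_force: [0.8, -0.7, 0.2]
opening: 0.103
grip_force: 30.0
```

In the slot. Next: down to about 161.

Request:
jog_arm([
  [0,0,0,0,0,3,0],
  [0,0,0,0,0,3,0],
  [0,0,0,0,0,3,0],
  [0,0,0,0,0,3,0],
  [0,0,0,0,0,2,0],
  [0,0,0,0,0,0,0],
])

```text
t: 10.42
eef_pos: [525.6, 106.0, 161.6]
tcp_rot: [3.142, -0.0, 2.983]
ft_force: [-0.3, 0.3, 0.6]
opening: 0.103
grip_force: 30.0
```

Request:
jog_arm([
  [0,0,0,0,0,1,0],
  [0,0,0,0,0,1,0],
  [0,0,0,0,0,0,0],
])

```text
t: 10.8
eef_pos: [525.6, 106.0, 159.8]
tcp_rot: [3.141, 0.0, 2.983]
ft_force: [-0.1, 0.4, 0.9]
opening: 0.105
grip_force: 30.0
```

Request:
jog_arm([
  [0,0,0,0,0,0.5,0],
  [0,0,0,0,0,0.5,0],
  [0,0,0,0,0,0,0],
])

```text
t: 11.18
eef_pos: [525.6, 106.0, 159.7]
tcp_rot: [3.141, 0.001, 2.983]
ft_force: [-3.5, -0.8, 12.7]
opening: 0.108
grip_force: 30.0
```

Request:
jog_arm([
  [0,0,0,0,0,-0.5,0],
  [0,0,6,0,0,0,0],
  [0,0,6,0,0,0,0],
  [0,0,6,0,0,0,0],
  [0,0,6,0,0,0,0],
  [0,0,6,0,0,0,0],
  [0,0,0,0,0,0,0],
])

```text
t: 12.05
eef_pos: [526.3, 106.4, 159.8]
tcp_rot: [3.139, 0.001, 2.459]
ft_force: [1.8, 5.2, 4.3]
opening: 0.102
grip_force: 30.0
```

Request:
jog_arm([
  [0,0,6,0,0,0,0],
  [0,0,6,0,0,0,0],
  [0,0,6,0,0,0,0],
  [0,0,6,0,0,0,0],
  [0,0,6,0,0,0,0],
  [0,0,0,0,0,0,0],
])

```text
t: 12.8
eef_pos: [526.7, 106.6, 159.8]
tcp_rot: [3.138, 0.0, 1.936]
ft_force: [4.3, 6.0, 2.6]
opening: 0.106
grip_force: 30.0
```

```bash
python3 -c "
from h import *
s=env.state();print(s['t'],s['eef_pos'],np.degrees(s['tcp_rot']),s['ft_force'],s['moment'])"
```

```text
12.8 [526.68 106.62 159.76] [179.79   0.01 110.9 ] [4.32 5.99 2.55] [ 1.38 -0.84  0.05]
```

Request:
jog_arm([
  [0,0,4,0,0,0,0],
  [0,0,4,0,0,0,0],
  [0,0,4,0,0,0,0],
  [0,0,3,0,0,0,0],
  [0,0,0,0,0,0,0],
])

```text
t: 13.42
eef_pos: [526.9, 106.6, 159.8]
tcp_rot: [3.137, -0.001, 1.674]
ft_force: [5.4, 7.5, 2.1]
opening: 0.104
grip_force: 30.0
```

```bash
python3 -c "
from h import *
s=env.state();print(s['t'],s['eef_pos'],np.degrees(s['tcp_rot']),s['ft_force'],s['moment'])"
```

```text
13.425 [526.93 106.6  159.77] [179.76  -0.04  95.94] [5.39 7.49 2.09] [ 1.38 -1.04  0.05]
```

Request:
jog_arm([
  [0,0,2,0,0,0,0],
  [0,0,2,0,0,0,0],
  [0,0,2,0,0,0,0],
  [0,0,0,0,0,0,0],
])

```text
t: 13.92
eef_pos: [527.0, 106.6, 159.8]
tcp_rot: [3.137, -0.001, 1.57]
ft_force: [5.7, 7.3, 2.0]
opening: 0.104
grip_force: 30.0
```

```bash
python3 -c "
from h import *
s=env.state();print(s['t'],s['eef_pos'],np.degrees(s['tcp_rot']),s['ft_force'],s['moment'])"
```

```text
13.925 [527.03 106.6  159.77] [179.75  -0.07  89.96] [5.65 7.34 2.03] [ 1.37 -1.14  0.04]
```

Request:
jog_arm([
  [0,0,1.5,0,0,0,0],
  [0,0,1.5,0,0,0,0],
  [0,0,0,0,0,0,0],
])

```text
t: 14.3
eef_pos: [527.1, 106.5, 159.8]
tcp_rot: [3.137, -0.001, 1.518]
ft_force: [7.2, 6.3, 0.5]
opening: 0.106
grip_force: 30.0
```

Run:
```python
from look import *
print(st["ft_force"],st["moment"],st["tau"])
save(c,"w4.png",s=1.5)
```

```text
14.3 [527.15 106.55 159.79] [179.73  -0.07  86.99] 0.10581585214059834 [0.08 0.55 1.91 0.   0.69 0.13]
[7.2  6.33 0.49] [ 1.25 -1.32  0.22] [ -3.   -54.65 -12.49  -0.89   2.01   0.37]
```

View pics/w4.png

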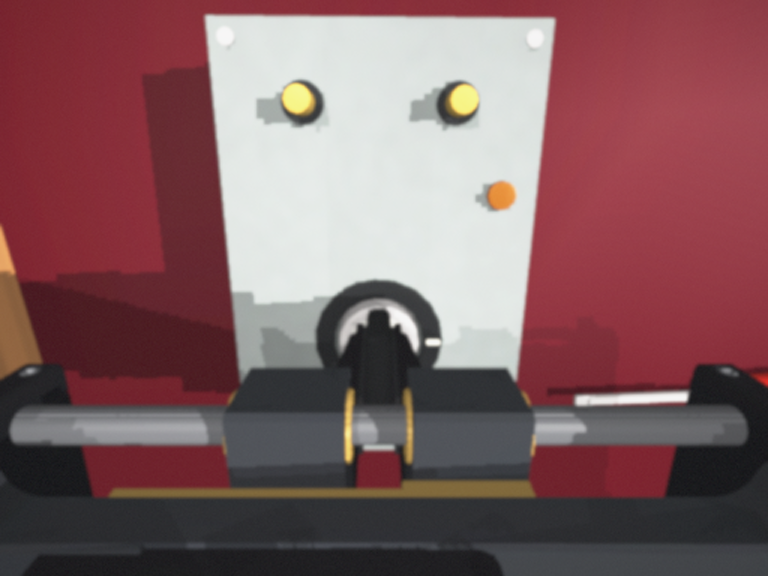

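The moment has jumped from 0.04 to 0.22. I'll press slightly further to confirm the stop.

Request:
jog_arm([
  [0,0,1.5,0,0,0,0],
  [0,0,1.5,0,0,0,0],
  [0,0,0,0,0,0,0],
])

```text
t: 14.72
eef_pos: [527.1, 106.5, 159.8]
tcp_rot: [3.137, -0.001, 1.466]
ft_force: [6.6, 5.8, 0.9]
opening: 0.102
grip_force: 30.1
```

```bash
python3 -c "
from h import *
s=env.state();print(s['t'],s['eef_pos'],np.degrees(s['tcp_rot']),s['ft_force'],s['moment'])"
```

```text
14.725 [527.14 106.5  159.78] [179.74  -0.07  84.02] [6.59 5.75 0.93] [ 1.22 -1.3   0.44]
```

Another 3° raised it to 0.44, so this is the hard stop. I'll unwind the elastic twist, seat the key, release and withdraw.

Request:
jog_arm([
  [0,0,-3,0,0,0,0],
  [0,0,-3,0,0,0,0],
  [0,0,0,0,0,0.5,0],
  [0,0,0,0,0,0,0],
  [0,0,0,0,0,0,12],
  [0,0,0,0,0,0,25],
  [0,0,0,0,0,0,45],
  [0,0,0,0,0,0,50],
  [0,0,0,0,0,0,50],
])

```text
t: 15.85
eef_pos: [525.5, 105.9, 158.6]
tcp_rot: [-3.141, -0.0, 1.569]
ft_force: [-1.0, -0.0, 0.1]
opening: 0.485
grip_force: 0.0
```

Request:
jog_arm([
  [0,0,0,0,0,-5,50],
  [0,0,0,0,0,-15,50],
  [0,0,0,0,0,-25,50],
  [0,0,0,0,0,-25,50],
  [0,0,0,-30,0,0,50],
  [0,0,0,-30,0,0,50],
  [0,0,0,0,0,0,50],
  [0,0,0,0,0,0,50],
])

```text
t: 16.85
eef_pos: [525.6, 46.3, 229.4]
tcp_rot: [3.141, -0.0, 1.569]
ft_force: [0.1, -0.0, -1.3]
opening: 0.525
grip_force: 0.0
```

Run:
```python
from look import *
from slot import warp
save(c,"w5.png",s=1.5)
k=(abs(X-526)<35)&(abs(Y-105.7)<35)&(Z>95)&(Z<125)
p=W[k];print(len(p),cv2.minAreaRect(p[:,:2].astype(np.float32)),np.median(p,0))
```

```text
16.85 [525.56  46.26 229.36] [179.96  -0.01  89.9 ] 0.5252753915778513 [-0.04  0.43  1.87  0.    0.84 -0.04]
745 ((527.0935668945312, 105.30764770507812), (10.006349563598633, 39.69955062866211), 1.9613310098648071) [527.03 106.41 111.5 ]
```

View pics/w5.png

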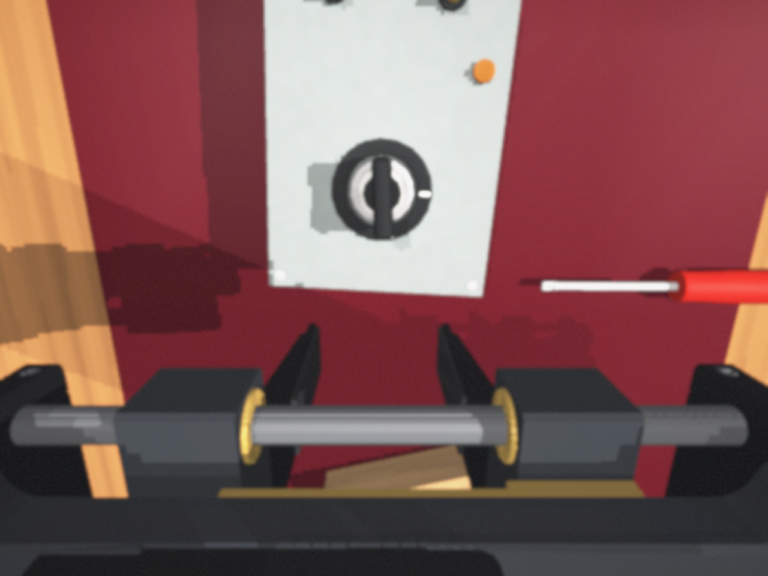

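The key stands at about (382,195) in the image. Its head is at z 111.5 mm (112 expected when fully home) and its yaw of -88° matches the stop plus the 0.17 rad of play. The gripper is clear, so I'll hand in.

```bash
python3 -c "
from cell import env
print(env.job_done())"
```

```text
the job is handed in; nothing more can be done
None
```

The bar key is fully home in the switch and turned clockwise to the hard stop, left standing with the gripper clear. The knob key, bottle and screwdriver were not touched. The job was handed in at about 17 s of the 48 s allowed, and the hand-in gave no verdict.

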